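# Find the loaded case and stand it heavy end down

## Robot

A 6-joint arm with a two-finger parallel gripper is mounted at the origin on a cart in front of the work surface, level with it; the furniture and walls round the work are solid. World frame = base frame: x ahead of the robot, y to its left, z up, the work surface at z = 0. Lengths are in m, angles in rad, forces in N, time in s.
With the tool pointing down it reaches from about 0.25 to 0.85 m from the base axis. Payload 12.5 kg.
Tool frame: the origin (TCP) lies on the mounting face of the last link; the fingertips stand arm.tip_extent ahead of it and the grasp point (between the pads) lies 167 mm ahead of it (arm.tip_extent is the distance from the TCP to the fingertips, in m); z points along the fingers, y is the direction in which the jaws open and shut (so a half turn about z gives the same grasp; the last joint's range is limited). The gripper opens to 93 mm and grips with 3 to 60 N. Pads are 15 mm wide; open, the fingers measure 128 mm over their backs; the gripper's body (75 mm by 188 mm) begins 65 mm behind the grasp point.
Start: joints at [-1.369, 0.351, 1.652, -0, 1.139, -0.085], TCP at [0.156, -0.528, 0.405] pointing down, gripper open.
Joint ranges: [-2.75, 2.75], [-0.79, 2.1], [0.01, 2.65], [-1.57, 4.71], [0.07, 3.14], [-2.87, 2.87]. Speed limits (rad/s): [2.22, 2.22, 2.79, 3.14, 3.14, 3.14].

## Interface

Orientations are given as a unit quaternion [x, y, z, w].
In Python, from workcell import arm, get_image, workorder gives the robot as it stands.
- The arm moves only by the shell command python3 -m handwheel 'ROWS' [FORCE]. ROWS is a JSON object of lists of equal length, an entry for each row: "claw": the finger opening in mm, from 0 to 93; "translation": the shift along the tool's x, y, z in mm, a list of three; "turn": the turn, a rotation vector about the tool's x, y, z in degrees, a list of three. A call has 1 to 10 rows; each row is the pose to reach, as a shift and turn from the pose commanded when the call began, along the tool's axes at that moment; what a row does not reach only later rows make up. A row lasts 1/8 s, in which the tool goes at most 62.5 mm and 10.7 degrees, less where a joint would pass 70% of its speed; a pose out of reach is approached as far as the arm can. A call with a gripper value outside its range is refused whole. The fingers move at their own pace and stop on an object; FORCE is the grip in N (left out, the last holds). Time passes only in rows, so rows that repeat a pose let the fingers close. It gives the time, the measured TCP pose, the force and the opening at its end, in the units of the state.
- arm.get_obs(): the state, without advancing time (a new reading comes with each control period).
- get_image(name): name is "scene" or "top" or "wrist"; returns a dict with "image" (400x640x3 uint8, red, green, blue), "fx", "fy", "cx", "cy" (pixels), "R" (3x3) and "t" (3): a world point X has camera coordinates R X + t. Camera axes: x right, y down, z forward; pixel columns grow to the right and rows downward; lengths in m; the calibration is good to about 2 mm. A picture is of the moment at which its call begins. There is no depth.
- workorder.hand_in(): hands the job in, once; it reports no verdict.
The state is a dict: "time_s": time; "joints": joint angles; "dq": joint speeds; "joint_torque": joint torques, N m; "tool_pos": TCP position; "tcp_rot": TCP orientation; "force": force on the tool from outside, world axes, zero at the start; "moment": the same for the moment, N m; "gripper_width": finger opening in m.
Only numpy, scipy, OpenCV 4.12 (cv2) and the standard library are available. Lean on these libraries where they do the work, as an engineer would, in place of code of your own. Each camera call takes 0.05 s, during which the arm holds its last target.

## Task

Two identical blue cases lie on two boards on the desk: one is empty, the other has one heavy weight packed in one of its two ends. Lift them a little by the handles to feel which case is loaded and which end is heavy, then gently stand the loaded case upright on its heavy end and let go. Leave the empty case lying flat and do not disturb the torch, plastic housing and glue bottle around them.

Things in the scene. Friction and masses are not known exactly. Their poses are not given: they have to be found in the camera images.
- case_1: Left blue closed case, 140 (its x) x 80 (y) x 48 mm (z) lying flat, two swinging black handles on the lid, both ends alike. Origin: centre of the underside; x towards end a, z up through the lid. It weighs 200 g with its handles. Of the four end pockets of the two cases (centres 34 mm from the case's middle) one, drawn anew each time, holds 650 g, the other three 30 g; all vary by a tenth; not visible.
- case_1_handle_a (a point): Middle of the grip of the handle near end a of case_1: black bar 12 (thick) x 48 (along the case's y) x 16 mm on two thin legs. It swings freely +-1.75 rad about a line along y, 50 mm from the case's middle and 8 mm above the lid; the grip is 50 mm from that line, near upright at the start, and stays where it is left. Grasp it with the fingers closing along the case's length.
- case_1_handle_b (a point): The same for the handle near end b (50 mm to the -x side). Lifting either handle straight up a little, the opposite bottom edge staying down, takes about 1.7 N if the case is empty, 3.3 N if the weight is in the far end, 6.9 N if it is in the end being lifted. Pulling sideways at the same time, against the edge that sticks on the board, alters this.
- case_1_end_a (a point): Centre of the flat 80 x 48 mm end face a (+x) of case_1, which it can stand on.
- case_1_end_b (a point): Centre of the flat 80 x 48 mm end face b (-x) of case_1.
- case_2: The right case, lying on the board; exactly like case_1 in size, frame, looks and possible contents.
- case_2_handle_a (a point): Middle of the handle bar near end a (+x) of case_2, as on case_1.
- case_2_handle_b (a point): Middle of the handle bar near end b (-x) of case_2, as on case_1.
- case_2_end_a (a point): Centre of the flat end face a (+x) of case_2.
- case_2_end_b (a point): Centre of the flat end face b (-x) of case_2.
- glue: Bystander: white glue bottle with red cap, 151 mm tall, 52 mm thick, standing behind the scale, right of the housing. Origin: centre of its underside.
- board_1: Fixed light wooden board, 290 (x) x 320 (y) x 10 mm, on the left half of the desk; case_1 lies on it. Origin: centre of its underside; its top is 10 mm above the desk.
- board_2: Fixed light wooden board, 290 (x) x 320 (y) x 10 mm, on the right half of the desk; case_2 lies on it. Origin: centre of its underside; its top is 10 mm above the desk.
- torch: Bystander: black and silver torch, 120 mm long, 26 mm thick, lying along the front edge of the desk between the boards. Origin: its middle, underside.
- housing: Bystander: grey-beige moulded plastic housing half, 42 x 62 x 24 mm, behind the cream-coloured scale. Origin: centre of its underside.

How it is judged:
At the end, for the whole second after the job is handed in: The loaded case stands upright (within 3 degrees) on its board or the desk, on the end where the weight is (that pocket's end wall inside, case_N_stop_a or _b, carries it); the empty case lies flat (within 3 degrees), lid up, on its board or the desk; both are at rest (((height (world z) of case_1_end_a between -0.006 and 0.02 m and angle between case_1's own x axis and vertical above 3.0816 rad and contact force between case_1_stop_a and anything else above 3 N and angle between case_2's own z axis and vertical below 0.06 rad and height (world z) of case_2 between -0.01 and 0.02 m) or (height (world z) of case_1_end_b between -0.006 and 0.02 m and angle between case_1's own x axis and vertical below 0.06 rad and contact force between case_1_stop_b and anything else above 3 N and angle between case_2's own z axis and vertical below 0.06 rad and height (world z) of case_2 between -0.01 and 0.02 m) or (height (world z) of case_2_end_a between -0.006 and 0.02 m and angle between case_2's own x axis and vertical above 3.0816 rad and contact force between case_2_stop_a and anything else above 3 N and angle between case_1's own z axis and vertical below 0.06 rad and height (world z) of case_1 between -0.01 and 0.02 m) or (height (world z) of case_2_end_b between -0.006 and 0.02 m and angle between case_2's own x axis and vertical below 0.06 rad and contact force between case_2_stop_b and anything else above 3 N and angle between case_1's own z axis and vertical below 0.06 rad and height (world z) of case_1 between -0.01 and 0.02 m)) and linear speed of each of case_1, case_2 below 0.02 m/s and angular speed of each of case_1, case_2 below 0.1 rad/s); the robot touches nothing.
It fails at once if the torch is pushed more than 4 cm from its place or knocked over (distance of torch from where it was at the start of the episode above 0.04 m).
It fails at once if the housing is pushed more than 4 cm from its place or knocked over (distance of housing from where it was at the start of the episode above 0.04 m).
It fails at once if the glue is pushed more than 4 cm from its place or knocked over (distance of glue from where it was at the start of the episode above 0.04 m or angle between glue's own z axis and vertical above 0.5 rad).
It fails at once if a case is dropped or flung (its underside's centre faster than 1 m/s) (linear speed of any of case_1, case_2 above 1 m/s).
It also fails if it takes over 67 s, if anything falls off the work surface, if the arm or the gripper's body presses on something with over 40 N, if the wrist force passes 120 N, or if a joint passes its speed limit or range.

## Working session

There is one attempt and no reset: what is moved stays moved. The work goes in short steps, Python scripts to look and compute and a shell command to move; the robot and the scene stay as the last step left them, time stands still between calls to the robot, and variables do not carry over. Pictures are saved under pics/ and viewed, and the job is handed in when it is done.

```bash
mkdir -p pics; ls
cat > h.py <<'E'
import numpy as np,cv2
from workcell import arm,get_image,workorder
def snap(n,f):
    d=get_image(n); cv2.imwrite('pics/'+f,d['image'][:,:,::-1]); return d
def P(d):
    return np.array([[d['fx'],0,d['cx']],[0,d['fy'],d['cy']],[0,0,1]])@np.c_[np.array(d['R']),np.array(d['t'])]
def ray(d,u,v,z):
    R=np.array(d['R']);t=np.array(d['t']);c=-R.T@t
    r=R.T@np.array([(u-d['cx'])/d['fx'],(v-d['cy'])/d['fy'],1]);return c+r*(z-c[2])/r[2]
def proj(d,X):
    p=P(d)@np.r_[X,1];return p[:2]/p[2]
E
python3 - <<'E'
from h import *
import pickle
D={n:snap(n,n+'0.png') for n in ('scene','top','wrist')}
pickle.dump(D,open('d0.pkl','wb'))
o=arm.get_obs();print(o,arm.tip_extent)
for n in D: print(n,D[n]['fx'],-np.array(D[n]['R']).T@np.array(D[n]['t']))
E
```

```text
pics
{'time_s': 0.15, 'joints': array([-1.36859310e+00,  3.51119461e-01,  1.65227017e+00,  5.90856777e-06,
        1.13910662e+00, -8.45682194e-02]), 'dq': array([-0.00052555, -0.00041696, -0.00195019,  0.00040834, -0.00018213,
        0.00032358]), 'joint_torque': array([ 8.33000358e-04, -4.97462225e+01, -2.85345411e+01,  6.98763505e-02,
        2.46220309e-02, -9.32255693e-05]), 'tool_pos': array([ 0.15559325, -0.52742994,  0.40432382]), 'tcp_rot': array([ 9.89737943e-01,  1.42893664e-01, -2.38800578e-05, -4.51171162e-04]), 'force': array([-0.01528425, -0.27794077, -0.57192682]), 'moment': array([-0.01686702,  0.0251131 ,  0.01040441]), 'gripper_width': 0.09273952554398264} 0.1861
scene 428.5261959811413 [0.08451925 0.81172114 0.71048457]
top 509.1633372796473 [0.28136978 0.01407491 1.52229769]
wrist 314.8315438969035 [ 0.22685528 -0.50617943  0.38367546]
```

View pics/scene0.png

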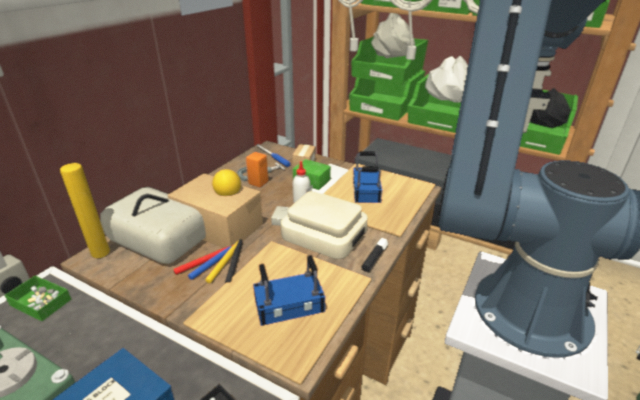

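View pics/top0.png

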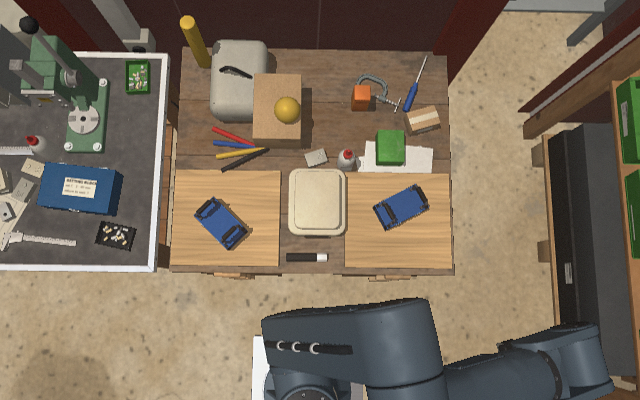

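View pics/wrist0.png

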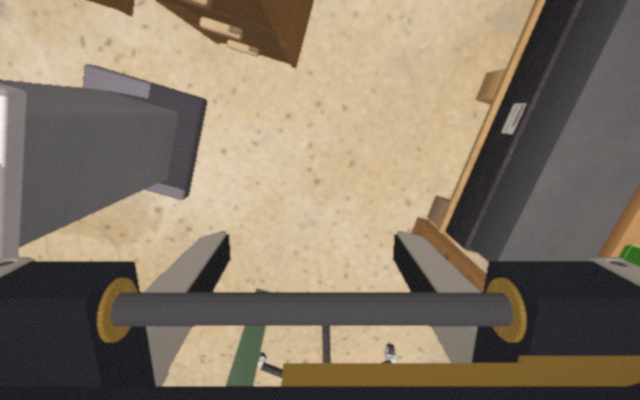

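Run:
```python
from h import *
import pickle
D=pickle.load(open('d0.pkl','rb'))
im=D['top']['image'][:,:,::-1]
a=cv2.resize(im[185:260,185:260],(400,400),interpolation=cv2.INTER_CUBIC)
b=cv2.resize(im[170:245,365:440],(400,400),interpolation=cv2.INTER_CUBIC)
cv2.imwrite('pics/crop.png',np.hstack([a,b]))
s=D['scene']['image'][:,:,::-1]
cv2.imwrite('pics/crops.png',np.hstack([cv2.resize(s[240:340,240:340],(400,400)),cv2.resize(s[140:240,320:420],(400,400))]))
print(D['top']['R'])
hsv=cv2.cvtColor(im,cv2.COLOR_BGR2HSV)
m=cv2.inRange(hsv,(105,120,50),(125,255,255))
n,l,st,c=cv2.connectedComponentsWithStats(m)
for i in range(1,n):
  if st[i,4]>200 and st[i,0]>175 and st[i,0]<450:
    pts=np.argwhere(l==i)[:,::-1].astype(np.float32)
    r=cv2.minAreaRect(pts);print(st[i],c[i],r,[ray(D['top'],*p,0.05)[:2].round(3).tolist() for p in cv2.boxPoints(r)])
    print(ray(D['top'],*r[0],.055))
```

```text
[[ 0.01247861 -0.99975208  0.01844089]
 [-0.98470949 -0.01549141 -0.17351436]
 [ 0.17375702 -0.01599371 -0.98465867]]
[385 187  40  36 757] [404.78863937 204.02113606] ((404.90008544921875, 204.30001831054688), (26.385601043701172, 32.6465950012207), 63.43495178222656) [[0.546, -0.219], [0.591, -0.306], [0.521, -0.339], [0.476, -0.252]]
[ 0.53217156 -0.2780525   0.055     ]
[196 205  47  36 661] [219.19969743 222.16792738] ((218.75003051757812, 221.75003051757812), (38.890872955322266, 26.870058059692383), 45.0) [[0.485, 0.332], [0.542, 0.28], [0.462, 0.197], [0.406, 0.249]]
[0.47250535 0.26365171 0.055     ]
```

View pics/crop.png

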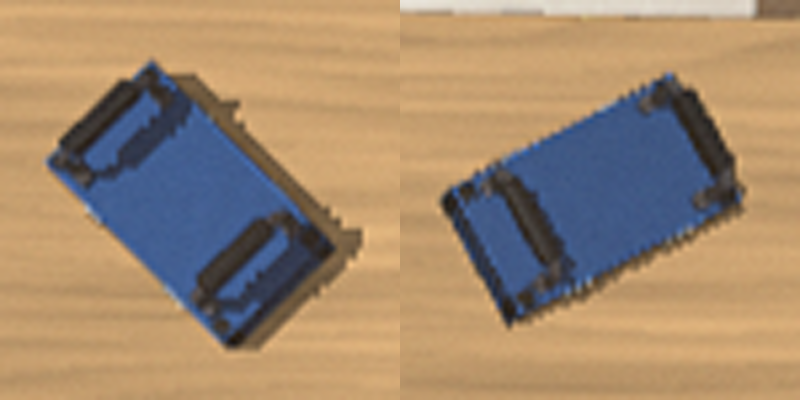

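View pics/crops.png

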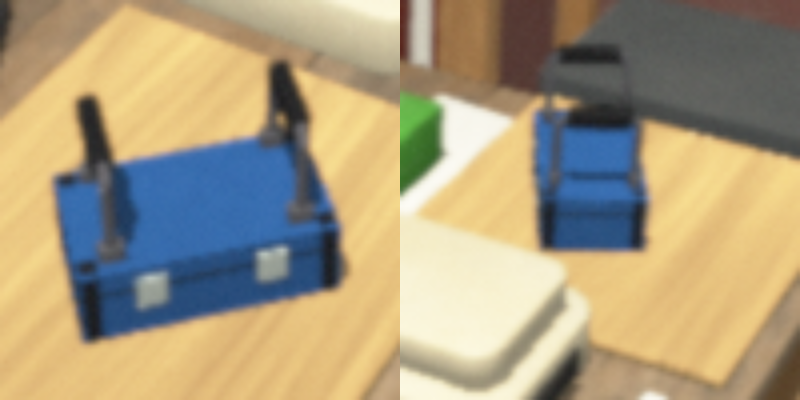

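```bash
cat > fit.py <<'E'
from h import *
import pickle
from scipy.optimize import least_squares
D=pickle.load(open('d0.pkl','rb'))
def model(p):
    x,y,w,fa,fb=p;c,s=np.cos(w),np.sin(w)
    f=lambda u,v,z:np.array([x+c*u-s*v,y+s*u+c*v,z])
    lid=[f(u,v,.058) for u,v in((.07,.04),(.07,-.04),(-.07,-.04),(-.07,.04))]
    h=[f(.05+.05*np.sin(fa),0,.066+.05*np.cos(fa)),f(-.05+.05*np.sin(fb),0,.066+.05*np.cos(fb))]
    return lid,h
def tp(o,s,c):return [np.array([o[0]+u/s-.5+.5/s,o[1]+v/s-.5+.5/s]) for u,v in c]
T,S=D['top'],D['scene']
k=400/75
C1=tp((185,185),k,[(150,62),(50,160),(232,345),(333,245)]);H1=tp((185,185),k,[(102,115),(235,257)])
C2=tp((365,170),k,[(45,195),(275,75),(342,200),(110,322)]);H2=tp((365,170),k,[(131,220),(305,133)])
sH1=tp((240,240),4,[(93,132),(287,97)]);sH2=tp((320,140),4,[(190,118),(192,55)])
def go(C,H,sH,order,p0):
    C=[C[i] for i in order]
    def r(p):
        l,h=model(p)
        return np.concatenate([proj(T,a)-b for a,b in zip(l,C)]+[proj(T,a)-b for a,b in zip(h,H)]+[proj(S,a)-b for a,b in zip(h,sH)])
    q=least_squares(r,p0);print(q.x.round(4),np.degrees(q.x[2:]).round(1));print(r(q.x).reshape(-1,2).round(1).tolist());print(np.array(model(q.x)[1]).round(4).tolist());return q.x
if __name__=='__main__':
    # case1: +x toward upper-left end; case2: +x toward left end
    go(C1,H1,sH1,[0,1,2,3],[.47,.26,.8,0,0]) if 0 else None
    # +x end corners: (v=+ first). case1 dir: up-left in image=(+x,+y) ; left side of that is (-x,+y)= lower-left
    go(C1,H1,sH1,[1,0,3,2],[.47,.26,.8,0,0])
    go(C2,H2,sH2,[3,0,1,2],[.53,-.28,2.7,0,0])
E
python3 fit.py
```

```text
[0.4697 0.2585 0.8003 0.054  0.0091] [45.9  3.1  0.5]
[[-0.4, 0.7], [1.1, -0.1], [0.1, -0.6], [-1.1, 0.3], [0.2, 0.5], [0.6, -0.3], [-0.3, 0.3], [-0.2, -0.2]]
[[0.5064, 0.2963, 0.1159], [0.4351, 0.223, 0.116]]
[ 0.5251 -0.2651  2.0462 -0.0132 -0.1004] [117.2  -0.8  -5.8]
[[0.8, -0.8], [0.2, -1.3], [-1.0, 0.4], [-0.5, 0.9], [-0.0, -0.0], [-0.1, 0.1], [1.6, -0.2], [-0.7, -0.2]]
[[0.5026, -0.2213, 0.116], [0.5503, -0.314, 0.1157]]
```

```bash
cat > tgt.py <<'E'
import sys
from h import *
from scipy.spatial.transform import Rotation as R
def tgt(pos,yd):
    o=arm.get_obs();q=R.from_quat(o['tcp_rot']);p=o['tool_pos']
    a=np.radians(yd);y=np.array([np.cos(a),np.sin(a),0])
    if y@q.as_matrix()[:,1]<0:y=-y
    z=np.array([0,0,-1.]);g=R.from_matrix(np.c_[np.cross(y,z),y,z])
    print('trans mm',(q.inv().apply(np.array(pos)-p)*1e3).round(1),'turn deg',np.degrees((q.inv()*g).as_rotvec()).round(2),'j',o['joints'].round(2),'F',o['force'].round(2),'t',o['time_s'],'p',p.round(4),'w',o['gripper_width'])
if __name__=='__main__':
    a=list(map(float,sys.argv[1:]));tgt(a[:3],a[3])
E
python3 tgt.py 0.5503 -0.314 0.36 117.2
```

```text
trans mm [439.  -93.   44.4] turn deg [-5.000e-02 -1.000e-02 -1.077e+01] j [-1.37  0.35  1.65  0.    1.14 -0.08] F [-0.02 -0.28 -0.57] t 0.15 p [ 0.1556 -0.5274  0.4043] w 0.09273952554398264
```

```bash
python3 -m handwheel '{"claw":[60,60,60,60,60,60,60,60,60,60],"translation":[[45,-10,3],[95,-20,8],[145,-31,13],[195,-42,18],[245,-52,24],[295,-63,30],[345,-73,36],[395,-84,42],[439,-93,44],[439,-93,44]],"turn":[[0,0,-1],[0,0,-2],[0,0,-3],[0,0,-5],[0,0,-6],[0,0,-7],[0,0,-9],[0,0,-10],[0,0,-10.8],[0,0,-10.8]]}' 20; python3 tgt.py 0.5503 -0.314 0.286 117.2; python3 -c "
from h import *
snap('wrist','w1.png')"
```

```text
time_s: 1.4
tool_pos: [0.5522, -0.3124, 0.3599]
tcp_rot: [0.972, 0.237, -0.0, -0.0]
force: [0.0, -0.4, 0.7]
gripper_width: 0.0601
trans mm [-2.4  0.6 73.9] turn deg [-0.05  0.01  0.22] j [-0.59  0.55  1.46  0.    1.13  0.5 ] F [ 0.03 -0.37  0.72] t 1.4 p [ 0.5522 -0.3124  0.3599] w 0.060103828423707865
```

View pics/w1.png

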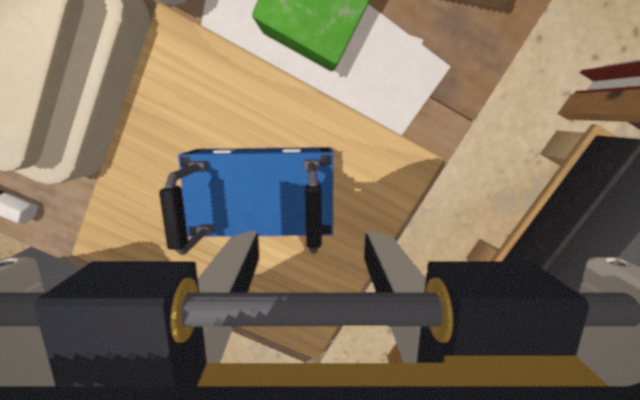

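```bash
python3 -c "
from h import *
d=get_image('wrist')
print(proj(d,[.5503,-.314,.1157]),proj(d,[.5026,-.2213,.116]));print(ray(d,314,215,.116),ray(d,174,217,.116))"
python3 -m handwheel '{"claw":[60,60,60],"translation":[[-2,1,30],[-2,1,60],[-2,1,74]],"turn":[[0,0,0],[0,0,0],[0,0,0]]}'; python3 -c "
from h import *
print(arm.get_obs()['force'])"
```

```text
[312.11581744 215.1391796 ] [172.71875182 215.03895433]
[ 0.55113349 -0.31515418  0.116     ] [ 0.50158153 -0.22270081  0.116     ]
time_s: 1.88
tool_pos: [0.5479, -0.3166, 0.2854]
tcp_rot: [0.972, 0.235, -0.001, -0.001]
force: [-0.2, 0.1, -0.2]
gripper_width: 0.0602
[-0.23406791  0.12214906 -0.15769757]
```

Excellent agreement. Close on the bar, then read a baseline.

```bash
python3 -m handwheel '{"claw":[9,9,5,5,5,5],"translation":[[0,0,0],[0,0,0],[0,0,0],[0,0,0],[0,0,0],[0,0,0]],"turn":[[0,0,0],[0,0,0],[0,0,0],[0,0,0],[0,0,0],[0,0,0]]}' 20; python3 -c "
from h import *
o=arm.get_obs();print(o['force'],o['moment'],o['gripper_width'],o['tool_pos'])"
python3 -m handwheel '{"claw":[5,5,5,5,5],"translation":[[0,0,-2],[0,0,-4],[0,0,-6],[0,0,-6],[0,0,-6]],"turn":[[0,0,0],[0,0,0],[0,0,0],[0,0,0],[0,0,0]]}'; python3 -c "
from h import *
o=arm.get_obs();print(o['force'],o['moment'],o['gripper_width'],o['tool_pos'])
snap('top','t2.png');d=get_image('top')
for i in range(3):
  get_image('top');print(arm.get_obs()['force'])"
```

```text
time_s: 2.62
tool_pos: [0.5491, -0.3158, 0.287]
tcp_rot: [0.972, 0.235, -0.0, -0.0]
force: [-0.9, 1.4, 3.1]
gripper_width: 0.0119
[-0.92766252  1.40736689  3.07108789] [0.36262817 0.21787483 0.03305654] 0.011917411368980547 [ 0.54905379 -0.31575079  0.28695841]
time_s: 3.25
tool_pos: [0.5491, -0.316, 0.2928]
tcp_rot: [0.972, 0.235, 0.0, 0.0]
force: [0.5, -0.1, -1.3]
gripper_width: 0.0117
[ 0.46408652 -0.07503769 -1.34142205] [-0.06763235  0.00631208  0.04350069] 0.011744307591336371 [ 0.54906217 -0.31602384  0.29278476]
[ 1.55326126 -0.32338608 -0.6227247 ]
[ 0.1299684  -0.12198525 -0.48595632]
[ 0.81738355 -1.08396274 -0.80473425]
```

```bash
python3 -m handwheel '{"claw":[5,5,5,5,5],"translation":[[0,0,-3],[0,0,-6],[0,0,-6],[0,0,-6],[0,0,-6]],"turn":[[0,0,0],[0,0,0],[0,0,0],[0,0,0],[0,0,0]]}'; python3 -c "
from h import *
F=[]
for i in range(12):
  d=get_image('scene');F.append(arm.get_obs()['force'])
print(np.mean(F,0),np.std(F,0),arm.get_obs()['tool_pos'])
cv2.imwrite('pics/s2.png',cv2.resize(d['image'][130:230,310:430,::-1],(720,600)))"
```

```text
time_s: 4.12
tool_pos: [0.5491, -0.316, 0.2988]
tcp_rot: [0.972, 0.235, 0.0, 0.0]
force: [0.9, -0.8, -0.6]
gripper_width: 0.0118
[ 0.36345729 -0.9185667  -0.52460845] [0.4246627  0.51945059 0.47122789] [ 0.54904661 -0.315967    0.29873203]
```

View pics/s2.png

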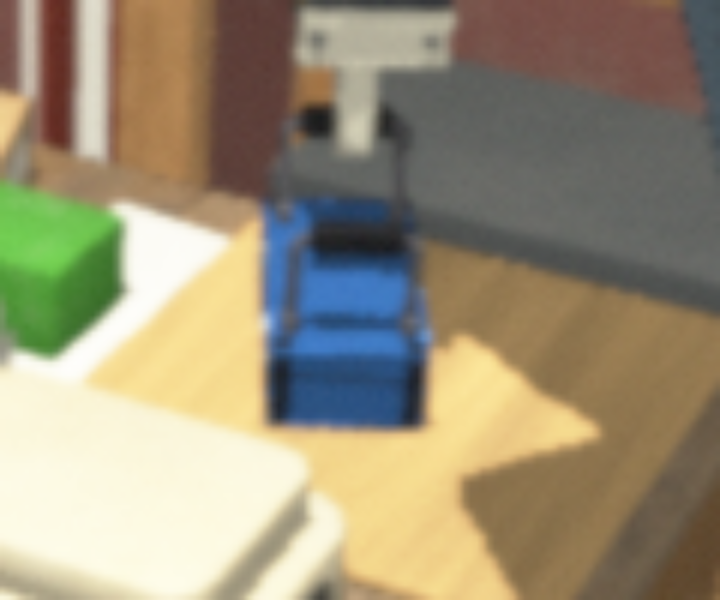

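```bash
cat > mf.py <<'E'
from h import *
F=[];M=[]
for i in range(12):
  d=get_image('scene');o=arm.get_obs();F.append(o['force']);M.append(o['moment'])
F=np.mean(F,0);M=np.mean(M,0)
from scipy.spatial.transform import Rotation as R
q=R.from_quat(o['tcp_rot']);print('F',F.round(2),'M',M.round(2),'Ftool',q.inv().apply(F).round(2),'Mtool',q.inv().apply(M).round(3),'p',o['tool_pos'].round(4),'t',o['time_s'])
E
python3 -m handwheel '{"claw":[5,5,5,5],"translation":[[0,2,0],[0,4,0],[0,4,0],[0,4,0]],"turn":[[0,0,0],[0,0,0],[0,0,0],[0,0,0]]}'; python3 mf.py
python3 -m handwheel '{"claw":[5,5,5,5],"translation":[[0,-4,0],[0,-8,0],[0,-8,0],[0,-8,0]],"turn":[[0,0,0],[0,0,0],[0,0,0],[0,0,0]]}'; python3 mf.py
```

```text
time_s: 5.22
tool_pos: [0.5509, -0.3195, 0.2987]
tcp_rot: [0.972, 0.235, -0.0, -0.0]
force: [0.0, 0.1, -1.9]
gripper_width: 0.0118
F [-0.15  0.24 -1.54] M [0.04 0.02 0.01] Ftool [-0.02 -0.29  1.54] Mtool [ 0.05  -0.002 -0.009] p [ 0.5509 -0.3195  0.2987] t 5.825
time_s: 6.32
tool_pos: [0.5472, -0.3122, 0.2987]
tcp_rot: [0.972, 0.235, -0.0, -0.0]
force: [-0.2, 0.2, -1.8]
gripper_width: 0.0119
F [-0.15  0.53 -1.73] M [ 0.11  0.02 -0.02] Ftool [ 0.1  -0.54  1.73] Mtool [0.103 0.033 0.015] p [ 0.5472 -0.3124  0.2987] t 6.925
```

```bash
python3 -m handwheel '{"claw":[5,5,5,5,5,40,40,40,40],"translation":[[0,1,3],[0,2,6],[0,3,9],[0,4,12],[0,4,12],[0,4,12],[0,4,12],[0,4,-40],[0,4,-75]],"turn":[[0,0,0],[0,0,0],[0,0,0],[0,0,0],[0,0,0],[0,0,0],[0,0,0],[0,0,0],[0,0,0]]}'; python3 tgt.py 0.4351 0.223 0.36 45.9;python3 -c "
from h import *
d=snap('wrist','w3.png')
"
```

```text
time_s: 8.05
tool_pos: [0.5491, -0.3159, 0.3755]
tcp_rot: [0.972, 0.235, 0.0, 0.0]
force: [-0.1, 0.5, -0.9]
gripper_width: 0.0395
trans mm [ 145.3 -531.4   15.2] turn deg [ 2.000e-02 -5.000e-02  7.133e+01] j [-0.6   0.53  1.45  0.    1.16  0.5 ] F [-0.15  0.54 -0.85] t 8.05 p [ 0.5491 -0.3159  0.3755] w 0.0395330503321769
```

View pics/w3.png

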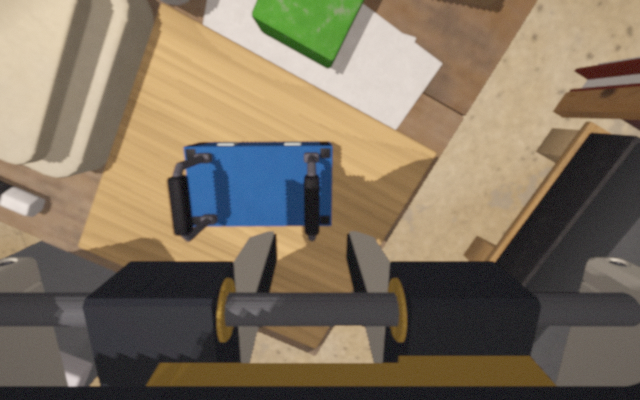

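```bash
python3 -m handwheel '{"claw":[60,60,60,60,60,60,60,60,60,60],"translation":[[14,-51,0],[28,-102,0],[42,-153,0],[56,-204,0],[70,-255,0],[84,-306,0],[98,-357,0],[112,-408,0],[126,-459,0],[138,-505,8]],"turn":[[0,0,-10],[0,0,-20],[0,0,-30],[0,0,-40],[0,0,-50],[0,0,-60],[0,0,-70],[0,0,-80],[0,0,-90],[0,0,-100]]}'; python3 tgt.py 0.4351 0.223 0.36 45.9
```

```text
time_s: 9.35
tool_pos: [0.4401, 0.198, 0.366]
tcp_rot: [0.442, 0.897, 0.0, 0.0]
force: [1.5, -0.3, -0.4]
gripper_width: 0.0598
trans mm [22.8 11.3  6. ] turn deg [ 0.06  0.02 -8.32] j [ 0.33  0.28  1.86  0.    1.   -0.33] F [ 1.52 -0.28 -0.41] t 9.35 p [0.4401 0.198  0.366 ] w 0.059818018355220666
```

```bash
python3 -m handwheel '{"claw":[60,60,60],"translation":[[23,11,6],[23,11,6],[23,11,6]],"turn":[[0,0,-8],[0,0,-8.3],[0,0,-8.3]]}'; python3 -c "
from h import *
d=snap('wrist','w4.png');print(proj(d,[.4351,.223,.116]),proj(d,[.5064,.2963,.116]))
"; python3 tgt.py 0.4351 0.223 0.285 45.9
```

```text
time_s: 9.72
tool_pos: [0.4356, 0.2207, 0.3598]
tcp_rot: [0.38, 0.925, -0.0, 0.0]
force: [0.6, -0.6, 0.0]
gripper_width: 0.0598
[312.95387741 211.77788664] [450.41823771 210.81534469]
trans mm [ 2.3  1.4 74.9] turn deg [ 0.    0.01 -0.53] j [ 0.37  0.3   1.85 -0.    0.99 -0.42] F [0.42 0.22 0.21] t 9.775 p [0.4357 0.2204 0.3599] w 0.059608244442411966
```

View pics/w4.png

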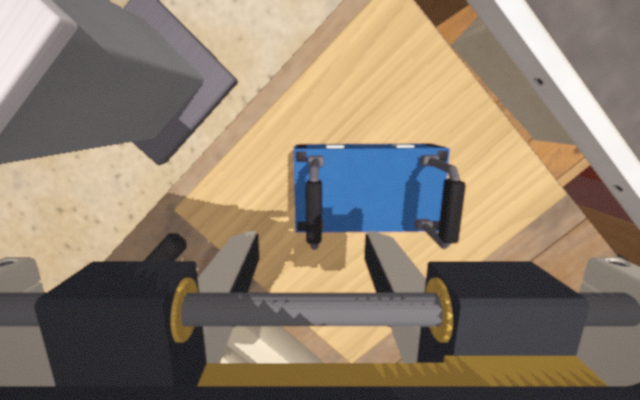

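```bash
python3 -m handwheel '{"claw":[60,60,60,60,9,9,5,5,5,5],"translation":[[2,1,30],[2,1,60],[2,1,74],[2,1,74],[2,1,74],[2,1,74],[2,1,74],[2,1,74],[2,1,74],[2,1,74]],"turn":[[0,0,-0.5],[0,0,-0.5],[0,0,-0.5],[0,0,-0.5],[0,0,-0.5],[0,0,-0.5],[0,0,-0.5],[0,0,-0.5],[0,0,-0.5],[0,0,-0.5]]}' 30; python3 mf.py
python3 -m handwheel '{"claw":[5,5,5,5,5],"translation":[[0,1,-3],[0,2,-6],[0,4,-9],[0,4,-10],[0,4,-10]],"turn":[[0,0,0],[0,0,0],[0,0,0],[0,0,0],[0,0,0]]}'; python3 mf.py
```

```text
time_s: 11.02
tool_pos: [0.435, 0.2235, 0.2858]
tcp_rot: [0.374, 0.927, 0.0, 0.0]
force: [1.6, 2.9, -0.8]
gripper_width: 0.0115
F [ 2.49  2.85 -1.2 ] M [ 0.6  -0.64 -0.  ] Ftool [0.18 3.78 1.2 ] Mtool [-0.88  -0.043  0.004] p [0.4349 0.2234 0.2858] t 11.625
time_s: 12.25
tool_pos: [0.4375, 0.2262, 0.2957]
tcp_rot: [0.374, 0.927, -0.0, -0.0]
force: [0.4, -0.5, -7.1]
gripper_width: 0.0122
F [-0.62 -0.37 -6.32] M [-0.1  0.   0. ] Ftool [ 0.19 -0.7   6.32] Mtool [ 0.07  -0.065 -0.003] p [0.4375 0.2262 0.2957] t 12.85
```

```bash
python3 -m handwheel '{"claw":[5,5,5,5,5,40,40,40,40],"translation":[[0,-1,3],[0,-2,6],[0,-3,8],[0,-4,9.5],[0,-4,9.5],[0,-4,9.5],[0,-4,9.5],[0,-4,-35],[0,-4,-70]],"turn":[[0,0,0],[0,0,0],[0,0,0],[0,0,0],[0,0,0],[0,0,0],[0,0,0],[0,0,0],[0,0,0]]}'; python3 tgt.py 0.5064 0.2963 0.36 45.9;python3 -c "
from h import *
import pickle
T=pickle.load(open('d0.pkl','rb'))['top']
for p in [(286,257),(327,257),(172,269),(281,266),(280,170),(176,170)]: print(p,ray(T,*p,.012).round(3))
d=snap('wrist','w5.png');print(proj(d,[.4351,.223,.116]),proj(d,[.5064,.2963,.116]))
"
```

```text
time_s: 13.98
tool_pos: [0.435, 0.2234, 0.3675]
tcp_rot: [0.374, 0.927, 0.0, 0.0]
force: [-0.5, -0.5, -0.4]
gripper_width: 0.0397
trans mm [ -0.8 102.1   7.6] turn deg [0.07 0.03 0.13] j [ 0.38  0.29  1.85  0.    1.01 -0.42] F [-0.49 -0.5  -0.39] t 13.975 p [0.435  0.2234 0.3675] w 0.03972240303779487
(286, 257) [0.376 0.068 0.012]
(327, 257) [ 0.378 -0.053  0.012]
(172, 269) [0.337 0.401 0.012]
(281, 266) [0.35  0.083 0.012]
(280, 170) [0.639 0.092 0.012]
(176, 170) [0.634 0.407 0.012]
[310.5131858  211.55449007] [443.17234518 211.97910049]
```

View pics/w5.png

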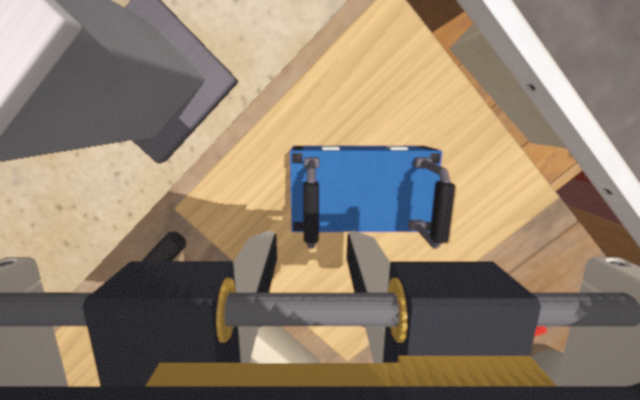

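```bash
python3 -m handwheel '{"claw":[50,50,50,50,50,50],"translation":[[0,40,8],[-1,80,8],[-1,102,8],[-1,102,45],[-1,102,81],[-1,102,81]],"turn":[[0,0,0],[0,0,0],[0,0,0],[0,0,0],[0,0,0],[0,0,0]]}' 40; python3 tgt.py 0.5064 0.2963 0.286 45.9; python3 -m handwheel '{"claw":[15,9,5,5,5,5],"translation":[[0,0,0],[0,0,0],[0,0,0],[0,0,0],[0,0,0],[0,0,0]],"turn":[[0,0,0],[0,0,0],[0,0,0],[0,0,0],[0,0,0],[0,0,0]]}' 40; python3 mf.py
```

```text
time_s: 14.78
tool_pos: [0.5059, 0.2959, 0.2829]
tcp_rot: [0.374, 0.927, -0.001, -0.001]
force: [0.8, 0.4, 0.6]
gripper_width: 0.05
trans mm [-0.1  0.7 -3.1] turn deg [-0.21 -0.08  0.13] j [ 0.45  0.56  1.66  0.    0.93 -0.35] F [0.83 0.43 0.61] t 14.775 p [0.5059 0.2959 0.2829] w 0.050046488085241016
time_s: 15.52
tool_pos: [0.5062, 0.2959, 0.2851]
tcp_rot: [0.374, 0.927, -0.0, -0.0]
force: [-2.3, -2.2, 5.8]
gripper_width: 0.0116
F [-2.21 -2.46  5.64] M [-0.53  0.36  0.01] Ftool [-0.12 -3.31 -5.63] Mtool [ 0.63  -0.109 -0.006] p [0.5062 0.2959 0.2851] t 16.125
```

```bash
python3 -m handwheel '{"claw":[5,5,5,5,5,5,5,5,5,5],"translation":[[0,-5,-10],[0,-11.5,-20],[0,-18.5,-29],[0,-26.5,-38],[0,-35,-45.5],[0,-44,-52.5],[0,-54,-58.5],[0,-64,-64],[0,-74.5,-68.5],[0,-74.5,-68.5]],"turn":[[0,0,0],[0,0,0],[0,0,0],[0,0,0],[0,0,0],[0,0,0],[0,0,0],[0,0,0],[0,0,0],[0,0,0]]}'; python3 mf.py; python3 -c "
from h import *
d=get_image('scene')
cv2.imwrite('pics/s6.png',cv2.resize(d['image'][190:340,220:400,::-1],(720,600)))
print(arm.get_obs()['gripper_width'])"
```

```text
time_s: 17.38
tool_pos: [0.4542, 0.242, 0.3535]
tcp_rot: [0.374, 0.927, -0.0, -0.0]
force: [-0.3, -0.9, -3.9]
gripper_width: 0.0114
F [-0.39 -0.4  -3.89] M [-0.08 -0.07 -0.01] Ftool [ 0.   -0.56  3.89] Mtool [ 0.004 -0.105  0.006] p [0.4546 0.2425 0.3532] t 17.975
0.011521415911690947
```

View pics/s6.png

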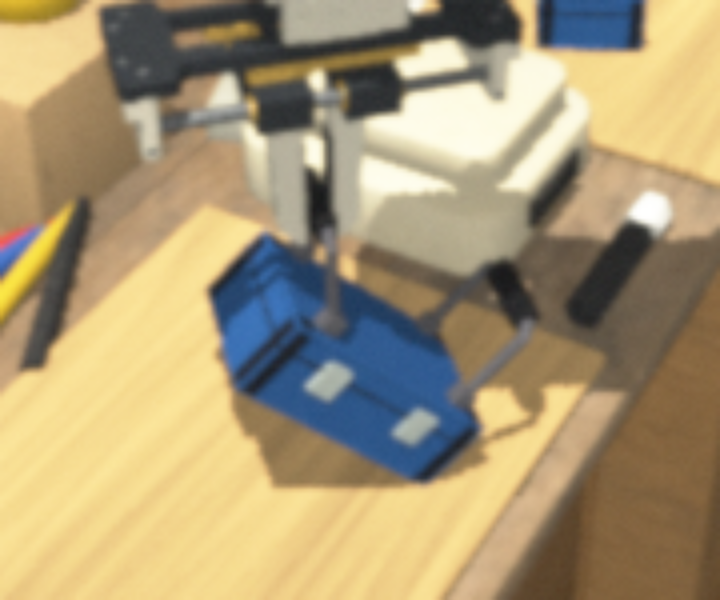

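```bash
python3 -m handwheel '{"claw":[5,5,5,5,5,5,5,5,5],"translation":[[0,-8,-2],[0,-16,-4],[0,-23,-6],[0,-31,-7],[0,-38,-7.5],[0,-46,-8],[0,-53,-7.5],[0,-60,-7],[0,-60,-7]],"turn":[[0,0,0],[0,0,0],[0,0,0],[0,0,0],[0,0,0],[0,0,0],[0,0,0],[0,0,0],[0,0,0]]}'; python3 mf.py; python3 -c "
from h import *
d=get_image('scene')
cv2.imwrite('pics/s7.png',cv2.resize(d['image'][190:340,220:400,::-1],(720,600)))
print(arm.get_obs()['gripper_width'])"
```

```text
time_s: 19.15
tool_pos: [0.4126, 0.1988, 0.3604]
tcp_rot: [0.374, 0.927, -0.0, 0.0]
force: [0.1, -1.0, 4.6]
gripper_width: 0.0115
F [-1.1  -1.11  5.88] M [-0.2   0.08  0.  ] Ftool [ 0.02 -1.56 -5.89] Mtool [ 0.197 -0.08  -0.   ] p [0.4129 0.1992 0.3605] t 19.75
0.011763963477639167
```

View pics/s7.png

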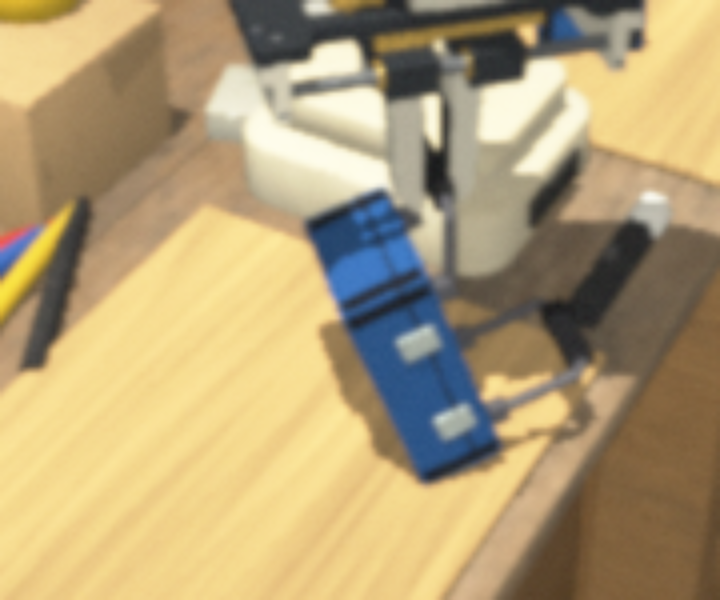

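```bash
python3 -m handwheel '{"claw":[5,5,5,5,5,5,5],"translation":[[0,0,-1.5],[0,-5,-1],[0,-10,0],[0,-15,1],[0,-20,2],[0,-25,3.5],[0,-25,3.5]],"turn":[[0,0,0],[0,0,0],[0,0,0],[0,0,0],[0,0,0],[0,0,0],[0,0,0]]}'; python3 mf.py; python3 -c "
from h import *
d=get_image('scene')
cv2.imwrite('pics/s8.png',cv2.resize(d['image'][190:340,220:400,::-1],(720,600)))
print(arm.get_obs()['gripper_width'])"
```

```text
time_s: 20.68
tool_pos: [0.3954, 0.181, 0.3568]
tcp_rot: [0.374, 0.927, -0.0, 0.0]
force: [0.3, 0.3, -5.4]
gripper_width: 0.0118
F [-0.83  0.47 -3.51] M [ 0.08 -0.02  0.03] Ftool [ 0.92 -0.24  3.51] Mtool [-0.072  0.045 -0.027] p [0.3956 0.1813 0.3568] t 21.275
0.011745709521597855
```

View pics/s8.png

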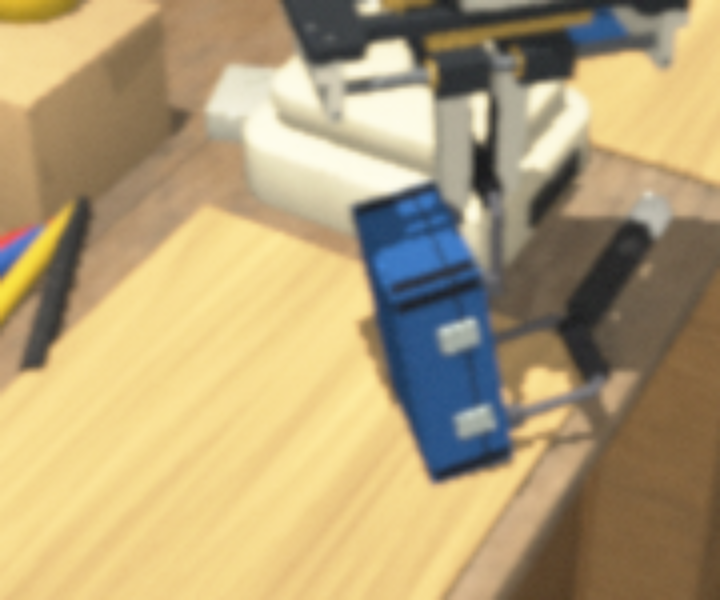

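```bash
python3 -c "
from h import *
d=get_image('top')
cv2.imwrite('pics/t8.png',cv2.resize(d['image'][170:270,190:350,::-1],(800,500),interpolation=cv2.INTER_CUBIC))"
```

```text
(no output)
```

View pics/t8.png

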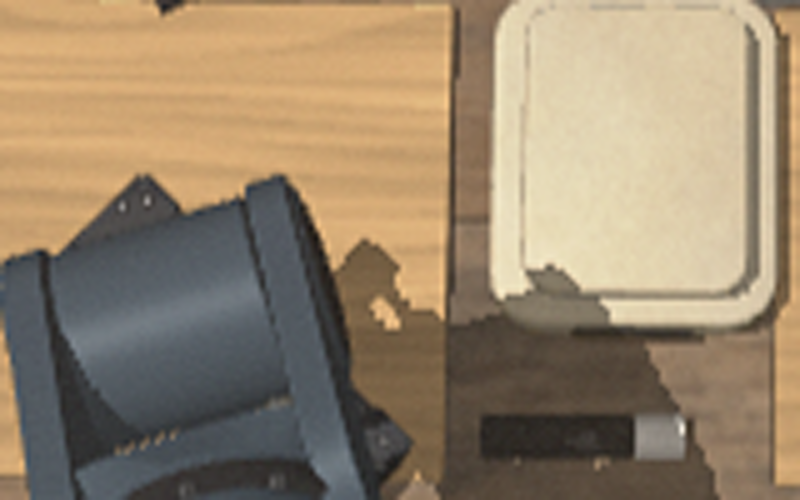

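```bash
python3 -m handwheel '{"claw":[5,5,5,5,5],"translation":[[0,-3,1],[0,-6,2.5],[0,-9,4],[0,-12,6],[0,-12,6]],"turn":[[0,0,0],[0,0,0],[0,0,0],[0,0,0],[0,0,0]]}'; python3 mf.py; python3 -c "
from h import *
d=get_image('scene')
cv2.imwrite('pics/s9.png',cv2.resize(d['image'][210:330,280:400,::-1],(600,600),interpolation=cv2.INTER_CUBIC))
"
```

```text
time_s: 22.0
tool_pos: [0.387, 0.1722, 0.3518]
tcp_rot: [0.374, 0.927, -0.001, 0.0]
force: [-8.1, -4.6, 19.8]
gripper_width: 0.0118
F [-7.73 -5.26 19.26] M [-1.2   1.57  0.01] Ftool [  1.9   -9.17 -19.25] Mtool [ 1.957  0.294 -0.008] p [0.3871 0.1723 0.3518] t 22.6
```

View pics/s9.png

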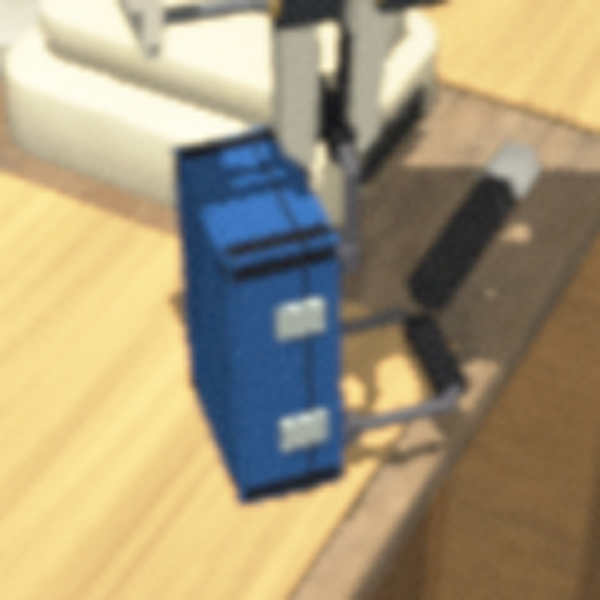

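```bash
cat > pnp.py <<'E'
from h import *
from scipy.optimize import least_squares
from scipy.spatial.transform import Rotation as Ro
def fit(d,px):
    # box local: u along tipped dir (lid normal, world approx -(.696,.718)), v across, w up. origin bottom centre
    K={'fl':(-.024,1,0),'fr':(.024,1,0),'bl':(-.024,-1,0),'br':(.024,-1,0),'Fl':(-.024,1,.14),'Fr':(.024,1,.14),'Bl':(-.024,-1,.14),'Br':(.024,-1,.14)}
    def f(q):
        R0=Ro.from_euler('ZYX',[q[2],q[3],q[4]])
        return [np.array([q[0],q[1],.010])+R0.apply(np.array([K[k][0],K[k][1]*.04,K[k][2]])) for k in px]
    r=lambda q:np.concatenate([proj(d,a)-np.array(b) for a,b in zip(f(q),px.values())])
    # u=(-.696,-.718): yaw -134; v= up x u = (.718,-.696) ; 'f' side (seen by camera +y) is v=-1? handle by sign
    best=None
    for s in(-134,):
        q=least_squares(r,[.40,.19,np.radians(s),0,0]);best=q
    q=best;print('pos',q.x[:2].round(4),'yaw,tilt(deg; pitch about v, roll)',np.degrees(q.x[2:]).round(2),'rms',np.sqrt(np.mean(q.fun**2)).round(2));print(q.fun.reshape(-1,2).round(1).tolist())
E
python3 - <<'E'
from pnp import *
import numpy as np
d=get_image('scene')
c=dict(fl=(242,500),fr=(342,472),Fl=(232,275),Fr=(338,235),Bl=(178,150),Br=(270,128))
px={k:(280+u/5-.4,210+v/5-.4) for k,(u,v) in c.items()}
# camera at +y,x small: near side has v sign: v=(.718,-.696) -> near side is v=-1
import pnp
n={'fl':'bl','fr':'br','Fl':'Bl','Fr':'Br','Bl':'Fl','Br':'Fr'}
fit(d,{n[k]:v for k,v in px.items()})
E
```

```text
pos [0.4036 0.1842] yaw,tilt(deg; pitch about v, roll) [-131.94   -3.85    2.31] rms 0.91
[[-0.1, 0.7], [0.4, 0.1], [-0.3, -0.6], [0.9, 1.2], [-1.9, -0.4], [0.9, -1.4]]
```

```bash
python3 -m handwheel '{"claw":[5,5,5,5,5,5],"translation":[[0,0,-1.5],[0,-2,-1.5],[0,-4,-0.5],[0,-6,0.5],[0,-6,0.5],[0,-6,0.5]],"turn":[[0,0,0],[0,0,0],[0,0,0],[0,0,0],[0,0,0],[0,0,0]]}'; python3 mf.py; python3 -c "
from h import *
d=get_image('scene')
cv2.imwrite('pics/s10.png',cv2.resize(d['image'][210:330,280:400,::-1],(600,600),interpolation=cv2.INTER_CUBIC))
"
```

```text
time_s: 23.45
tool_pos: [0.3831, 0.1683, 0.3503]
tcp_rot: [0.374, 0.927, -0.0, -0.0]
force: [-3.4, -0.5, 3.6]
gripper_width: 0.0114
F [-3.25 -1.53  4.21] M [-0.35  0.56  0.02] Ftool [ 1.28 -3.36 -4.21] Mtool [ 0.641  0.164 -0.02 ] p [0.3831 0.1683 0.3503] t 24.05
```

View pics/s10.png

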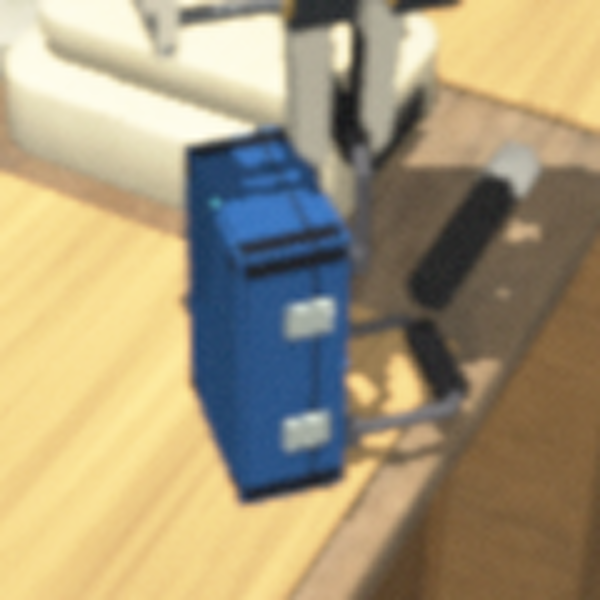

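Run:
```python
from pnp import *
d=get_image('scene')
c=dict(bl=(242,500),br=(342,472),Bl=(243,276),Br=(348,237),Fl=(188,148),Fr=(280,127),fl=(195,392))
px={k:(280+u/5-.4,210+v/5-.4) for k,(u,v) in c.items()}
fit(d,px)
```

```text
pos [0.4001 0.1865] yaw,tilt(deg; pitch about v, roll) [-132.35   -2.55    1.22] rms 1.22
[[0.7, 1.5], [1.3, 1.3], [-0.7, -1.4], [0.8, 0.8], [-1.8, -0.0], [0.9, -0.7], [-1.2, -2.2]]
```

```bash
python3 -m handwheel '{"claw":[5,5,5],"translation":[[0,-1.5,0],[0,-3,0.5],[0,-3,0.5]],"turn":[[0,0,0],[0,0,0],[0,0,0]]}'; python3 mf.py; python3 -c "
from h import *
d=get_image('scene')
cv2.imwrite('pics/s11.png',cv2.resize(d['image'][210:330,280:400,::-1],(600,600),interpolation=cv2.INTER_CUBIC))
"
```

```text
time_s: 24.52
tool_pos: [0.3809, 0.1661, 0.3494]
tcp_rot: [0.374, 0.927, 0.0, -0.0]
force: [0.9, 0.7, -6.0]
gripper_width: 0.0117
F [ 1.    0.95 -6.91] M [ 0.21 -0.3   0.01] Ftool [-0.06  1.38  6.91] Mtool [-0.355 -0.068 -0.011] p [0.381  0.1661 0.3498] t 25.125
```

View pics/s11.png

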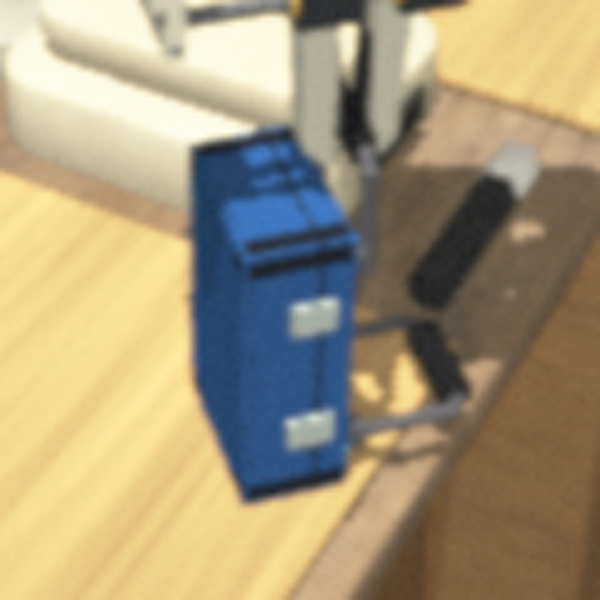

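```bash
python3 -m handwheel '{"claw":[5,5,5],"translation":[[0,0,0.8],[0,0,1.5],[0,0,1.5]],"turn":[[0,0,0],[0,0,0],[0,0,0]]}'; python3 mf.py
```

```text
time_s: 25.55
tool_pos: [0.381, 0.166, 0.3491]
tcp_rot: [0.374, 0.927, -0.0, 0.0]
force: [-5.6, -3.2, 11.1]
gripper_width: 0.0117
F [-5.43 -3.05 11.2 ] M [-0.75  1.01  0.01] Ftool [  1.79  -5.97 -11.2 ] Mtool [ 1.239  0.209 -0.006] p [0.3809 0.166  0.3491] t 26.15
```

```bash
python3 -m handwheel '{"claw":[5,5,14,18,24,30,35,35],"translation":[[0,0,-0.8],[0,0,-0.8],[0,0,-0.8],[0,0,-0.8],[0,0,-0.8],[0,0,-0.8],[0,0,-0.8],[0,0,-0.8]],"turn":[[0,0,0],[0,0,0],[0,0,0],[0,0,0],[0,0,0],[0,0,0],[0,0,0],[0,0,0]]}'; python3 mf.py; python3 -c "
from h import *
d=get_image('scene')
cv2.imwrite('pics/s12.png',cv2.resize(d['image'][210:330,280:400,::-1],(600,600),interpolation=cv2.INTER_CUBIC))
"
```

```text
time_s: 27.15
tool_pos: [0.381, 0.1661, 0.349]
tcp_rot: [0.374, 0.927, 0.0, 0.0]
force: [0.3, -0.2, -0.0]
gripper_width: 0.035
F [-0.02  0.22 -0.2 ] M [-0.01 -0.14 -0.  ] Ftool [0.17 0.14 0.2 ] Mtool [-0.086 -0.11   0.003] p [0.381  0.1661 0.349 ] t 27.75
```

View pics/s12.png

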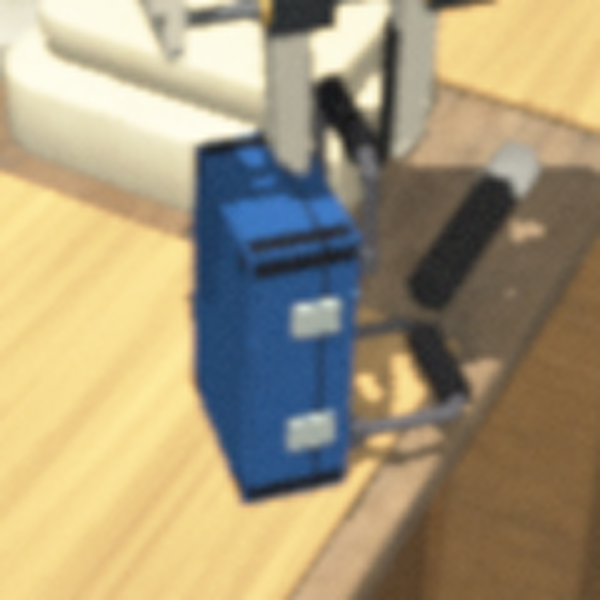

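Free of contact forces and standing. Retreat straight up, then aside for a clear look.

```bash
python3 -m handwheel '{"claw":[35,35,35,35,35,35,35,35],"translation":[[0,0,-10],[0,0,-25],[0,0,-45],[0,0,-70],[0,0,-100],[0,40,-110],[0,90,-110],[0,140,-110]],"turn":[[0,0,0],[0,0,0],[0,0,0],[0,0,0],[0,0,0],[0,0,0],[0,0,0],[0,0,0]]}'; python3 -c "
from h import *
a=get_image('scene')
for i in range(16): d=get_image('scene')
print('moved',np.abs(a['image'].astype(int)-d['image'].astype(int))[230:330,310:380].mean())
cv2.imwrite('pics/s13.png',cv2.resize(d['image'][210:330,280:400,::-1],(600,600),interpolation=cv2.INTER_CUBIC))
t=snap('top','t13.png')
"
```

```text
time_s: 28.8
tool_pos: [0.479, 0.268, 0.4601]
tcp_rot: [0.374, 0.927, 0.0, 0.0]
force: [0.4, -0.0, 0.6]
gripper_width: 0.0351
moved 1.545
```

View pics/s13.png

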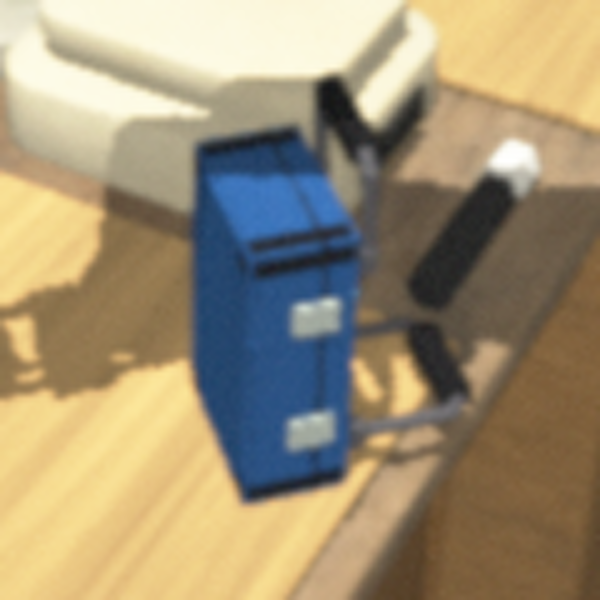

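View pics/t13.png

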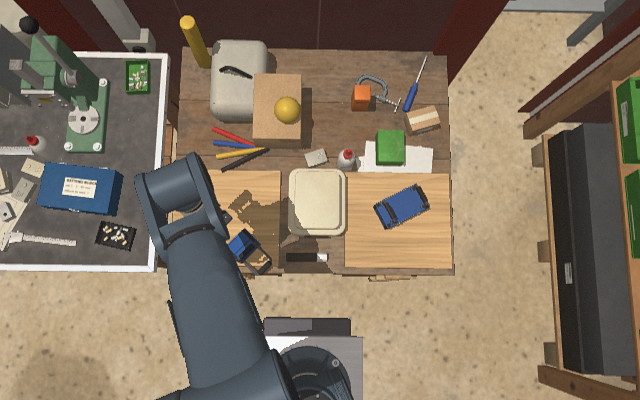

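Run:
```python
from pnp import *
d=get_image('scene');print(arm.get_obs()['time_s'])
c=dict(bl=(246,502),br=(343,475),Bl=(250,272),Br=(357,240),Fl=(197,148),Fr=(298,127),fl=(197,390))
fit(d,{k:(280+u/5-.4,210+v/5-.4) for k,(u,v) in c.items()})
c.pop('fl');fit(d,{k:(280+u/5-.4,210+v/5-.4) for k,(u,v) in c.items()})
```

```text
29.75
pos [0.3984 0.1866] yaw,tilt(deg; pitch about v, roll) [-133.77   -1.2     1.23] rms 1.0
[[-0.0, 1.2], [1.4, 1.5], [-0.4, -0.9], [0.9, 0.6], [-1.2, -0.5], [-0.1, -0.5], [-0.6, -1.9]]
pos [0.4013 0.1835] yaw,tilt(deg; pitch about v, roll) [-133.66   -1.25    3.  ] rms 0.74
[[-0.4, 0.1], [0.9, 0.5], [-0.3, -0.4], [1.0, 1.1], [-1.1, -0.9], [-0.0, -0.9]]
```

```bash
python3 -c "
from workcell import workorder
print(workorder.hand_in())"
```

```text
the job is handed in; nothing more can be done
None
```

I stood the left case (case_1) upright on its heavy end, let go and handed the job in; no verdict is given. The heavy end is the one that was nearer the robot.

- **Finding the load:** lifting the right case (case_2) took about 1.5–1.7 N, so it is empty. I set it back down flat. Lifting the left case by its nearer handle took about 6.3 N, so the weight is in that end.
- **Standing it up:** I lifted the left case by its far handle and swung it over its heavy end. I released it once it was pressing firmly on the board. The wrist force after release was about zero.

**Last checks (29.75 s, limit 67 s):**
- **Left case:** it stands alone and looked the same over the 0.8 s I watched.
- **Right case:** it lies flat where it was.
- **Bystanders:** the torch, housing and glue bottle look unmoved.
- **Arm:** it is clear of everything.

**Uncertain points:**
- **Tilt:** my rough fit from the picture gave 1.2° in one direction. In the other it gave 1.2° or 3.0°, depending on which corners I used. The limit is 3°. The fit error was about 1 pixel, so I can't confirm it from the picture and am relying on the case resting freely on its flat end.
- **First force reading:** on the right case it was only about 0.5 N, because the lift was also pulling sideways. I shifted sideways twice and took new readings, and those are the ones I used.

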